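# Snap a push-type grease gun onto the angled nipple of a linear stage and hold the shot

### The arm

A 7-joint arm with a two-finger parallel gripper is mounted at the origin on a cart in front of the work surface, level with it; the furniture and walls round the work are solid. World frame = base frame: x ahead of the robot, y to its left, z up, the work surface at z = 0. Lengths are in m, angles in rad, forces in N, time in s.
With the tool pointing down it reaches from about 0.35 to 0.9 m from the base axis. Payload 19.9 kg.
Tool frame: the origin (TCP) lies between the finger pads; the fingertips stand 19 mm ahead of it and the grasp point (between the pads) is the TCP; z points along the fingers, y is the line along which they close (so a half turn about z gives the same grasp; the last joint's range is limited). The gripper opens to 94 mm and grips with 3 to 60 N. Pads are 16 mm wide; open, the fingers measure 119 mm over their backs; the gripper's body (75 mm by 177 mm) begins 78 mm behind the grasp point.
Start: joints at [1.177, 0.417, -0.01, 1.614, 0.005, 1.111, -0.053], TCP at [0.215, -0.587, 0.224] pointing down, gripper open.
Joint ranges: [-2.81, 2.81], [-0.39, 2.02], [-1.27, 1.25], [0.06, 2.57], [-1.19, 4.33], [0.19, 2], [-2.82, 2.82]. Speed limits (rad/s): [1.89, 1.89, 2.39, 2.39, 3.01, 3.01, 3.01].

### API

Orientations are given as a 3x3 rotation matrix whose columns are the frame's x, y, z axes.
In Python, from rig import robot gives the robot as it stands. Calls block until the motion is done:
- robot.move_ptp(position, orientation): joint-space move of the TCP to a pose.
- robot.move_linear(position, velocity=0.15, frame=None, threshold=None): straight line of the TCP; frame=None keeps the orientation; velocity is the mean speed in m/s. With threshold (N) it stops when the force on the tool has changed by that much, and returns True; else False.
- robot.goto_joints(angles): joint-space move.
- robot.gripper_to(opening): finger opening in m; the grip force is fixed at half the most; returns when the fingers have stopped.
- robot.pause(seconds).
- robot.ik(position, orientation): joint angles nearest the present ones, or None.
- robot.get_state(): the state.
- robot.grab_frame(name): name is "scene" or "top"; returns the picture (480x640x3 uint8, red, green, blue); there is no depth.
- robot.camera_info(name): a dict with "fx", "fy", "cx", "cy" (pixels), "rvec" (rotation vector, rad) and "tvec" (3), from world to camera coordinates, as OpenCV has them. Camera axes: x right, y down, z forward; pixel columns grow to the right and rows downward; lengths in m; the calibration is good to about 2 mm. A picture is of the moment at which its call begins. camera_info takes no time and is no camera call.
A pose or a line that the arm cannot do raises robot.PlanningError and nothing moves.
- robot.sign_off(): hands the job in; it is judged then, once.
The state is a dict: "time": time; "qpos": joint angles; "joint_vel": joint speeds; "effort": joint torques, N m; "ee_pos": TCP position; "tool_rot": TCP orientation; "force": force on the tool from outside, world axes, zero at the start; "moment": the same for the moment, N m; "opening": finger opening in m; "grasp_force": force on a finger pad.
Only numpy, scipy, OpenCV 4.12 (cv2) and the standard library are available. Lean on these libraries where they do the work, as an engineer would, in place of code of your own. Each camera call takes 0.05 s, during which the arm holds its last target. There are 200 camera calls.

### The job

The carriage of the linear stage needs a shot of grease: pull the dust cap off its angled grease nipple and set it down on the worktop without dropping it, then take the push-type grease gun out of its stand. Press the gun's coupler squarely, in line with the tilted nipple, until it snaps over the ball head, then keep pushing along the same line so that the barrel telescopes down over the nozzle for most of its travel against the return spring. Finish there, still holding the gun pushed down; leave the pipette, the marker and the specimen cup as they are.

Things in the scene. Friction and masses are not known exactly. Their poses are not given: they have to be found in the camera images.
- stage: Motorised linear stage of bare aluminium and steel, bolted down: base 90 x 270 mm, 56 mm tall, long axis y, black square motor at its +y end (to y = 186 mm). On the front (-x) edge of the carriage in its middle (92 x 100 mm) sits a lubrication block with a sloped top face, 54 mm wide. Origin: centre of the underside, z up.
- nipple: Fixed steel grease nipple; origin: centre of its 12 mm ball head, at [-62, 0, 92] mm in the stage's frame. z: its axis, outwards, 30 degrees from vertical towards the stage's front; y as the stage's. Along -z from the ball's centre: neck 6.4 mm thick, shoulder 12.6 mm thick from 10.5 mm, hexagon from 20 mm, the block's face (square to the axis) at 26 mm.
- dust_cap: Dark rubber dust cap standing loose over the nipple: thimble 20 mm thick, 40 mm long, bore 14 mm, 23 mm deep; its last 13 mm are a ribbed grip 18 mm thick; 20 g. Origin: centre of its mouth, z along its axis to the closed grip end. On the nipple the mouth is 17 mm below the ball's centre, the axes within a few degrees; a straight pull of 30 mm along the axis frees it.
- gun_stand: Bent steel bench stand, fixed: base 84 x 92 mm, 64 x 70 mm top plate whose upper side is 95 mm up, with a 30 mm hole through which the gun hangs by its flange. Origin: centre of the underside.
- grease_gun: Loose push-type grease gun, 0.4 kg, hanging upright in the stand. Origin: centre of the coupler's mouth (nozzle out), z up its axis. Coupler 27 mm thick to z = 26 mm, nozzle tube 12 mm, nose 26 mm thick from z = 60, flange 42 mm thick at 80 to 86, grip from 86 to 144 with flats 26 mm apart facing its +x and -x (22 mm wide), end at 151. Lifted 85 mm it is clear of the stand.
- coupler_socket (a point): Point on the gun's axis inside the coupler, 10 mm above its mouth (z as the gun's): the ball's centre sits here once the coupler has snapped home. Four sprung jaws below it spread over the ball at a push of about 8 to 10 N and snap shut beneath it. The mouth is 22 mm wide inside.
- coupler (a joint): How far the nozzle and coupler have slid up into the gun's barrel, m: 0 fully out (start), 0.010 fully in. Return spring 9 N at the start of the travel, 14 N at its end, so the coupler snaps on before the barrel moves much.
- pipette: Bystander: white single-channel pipette lying near the worktop's front edge, 44 x 225 x 25 mm, long axis y. Origin: centre of the underside.
- marker: Bystander: marker pen lying near the front edge, 12 x 135 x 14 mm, long axis y. Origin: centre of the underside.
- specimen_cup: Bystander: clear specimen cup with a screw lid, 62 mm in diameter, 61 mm tall, standing to the left near the front edge. Origin: centre of the underside.

How it is judged:
By the outcome, as a careful person would: the job done as asked, in the order asked, and still so for the second after the job is handed in, while the arm keeps its last pose, push and grip.
It also fails if it takes over 58 s, if anything falls off the work surface, if the arm or the gripper's body presses on something with over 40 N, if the wrist force passes 120 N, or if a joint passes its speed limit or range.

## Working session

There is one attempt and no reset: what is moved stays moved. The work goes in short steps, each a Python script; the robot and the scene stay as the last script left them, time stands still between calls to the robot, and variables do not carry over. Pictures are saved under pics/ and viewed, at most 10 in all, crops included, and the job is handed in when it is done.

```bash
mkdir -p pics; python3 - <<'E'
from rig import robot
import cv2
for n in("scene","top"):
    cv2.imwrite(f"pics/{n}0.png",robot.grab_frame(n)[:,:,::-1]); print(n,robot.camera_info(n))
s=robot.get_state(); print(s['time'],s['opening'],s['force'])
E
```

```text
scene {'fx': 473.4535806146255, 'fy': 473.4535806146255, 'cx': 318.78139059434153, 'cy': 240.25655663163465, 'rvec': array([ 2.41991324,  1.13077503, -0.29978027]), 'tvec': array([-0.38579388, -0.22610494,  1.13426575])}
top {'fx': 568.504507667218, 'fy': 568.504507667218, 'cx': 321.24449081947796, 'cy': 235.3878141401888, 'rvec': array([ 2.11646245, -2.16691222,  0.17407104]), 'tvec': array([0.09977816, 0.49258424, 1.21634036])}
0.1 0.09393180537807909 [-0.25865909  0.06276096 -0.01137166]
```

View pics/scene0.png

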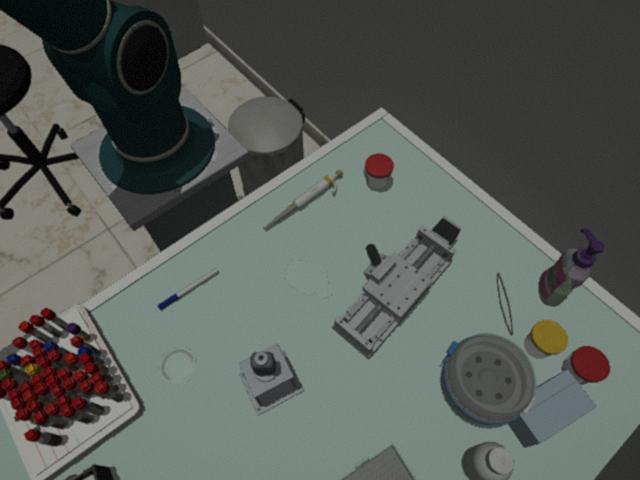

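View pics/top0.png

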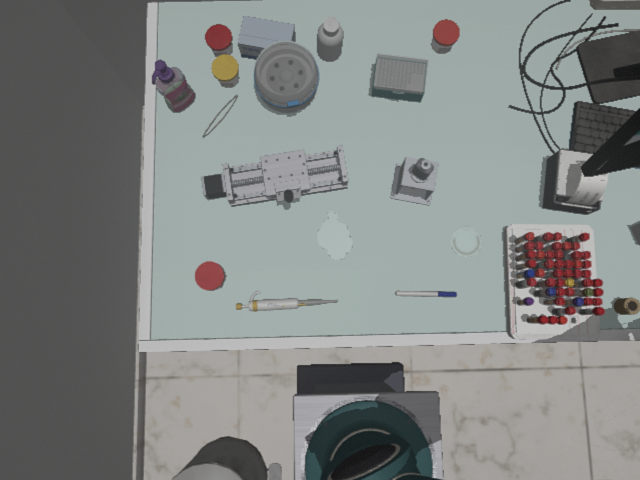

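```bash
python3 - <<'E'
import cv2
t=cv2.imread("pics/top0.png")[140:215,195:445]; s=cv2.imread("pics/scene0.png")[212:412,232:472]
cv2.imwrite("pics/t1.png",cv2.resize(t,None,fx=3.2,fy=3.2,interpolation=2)); cv2.imwrite("pics/s1.png",cv2.resize(s,None,fx=3,fy=3,interpolation=2))
E
```

```text
(no output)
```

View pics/t1.png

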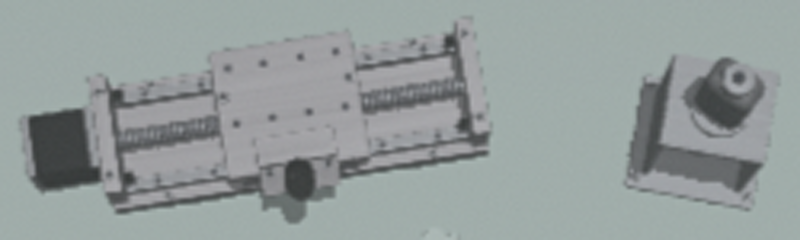

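View pics/s1.png

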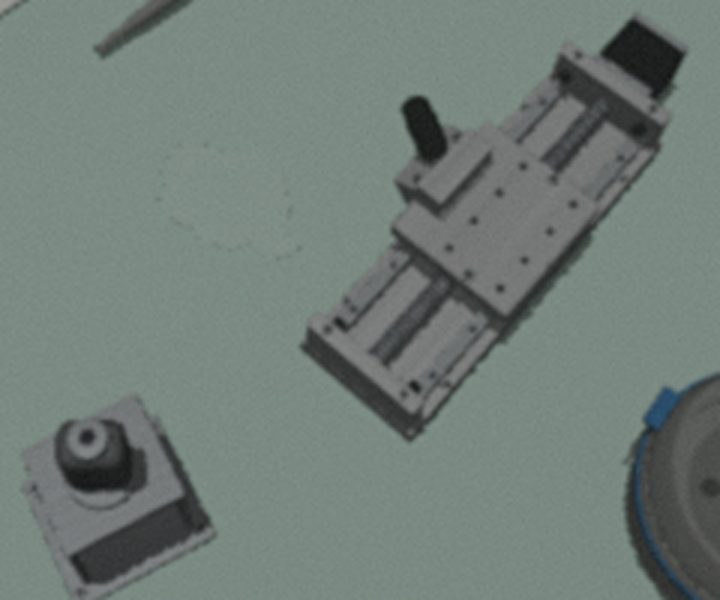

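```bash
cat > h.py <<'E'
import numpy as np, cv2
from scipy.optimize import least_squares
from scipy.spatial.transform import Rotation as Ro
from rig import robot
C={n:robot.camera_info(n) for n in("scene","top")}
def K(n): c=C[n]; return np.array([[c['fx'],0,c['cx']],[0,c['fy'],c['cy']],[0,0,1.]])
def proj(n,P): return cv2.projectPoints(np.atleast_2d(P).astype(float),C[n]['rvec'],C[n]['tvec'],K(n),None)[0][:,0]
T=lambda u,v:(195+u/3.2,140+v/3.2)
S=lambda u,v:(232+u/3,212+v/3)
def tri(obs):
    f=lambda p:np.concatenate([proj(n,p)[0]-o for n,o in obs])
    r=least_squares(f,[.6,0,.1]); return r.x,r.fun
def Rz(a): return Ro.from_euler('z',a).as_matrix()
E
python3 - <<'E'
from h import *
cs=np.array([[.046,.05],[.046,-.05],[-.046,-.05],[-.046,.05]])
ot=[T(210,50),T(350,30),T(367,160),T(222,180)]; os=[S(600,205),S(505,315),S(395,222),S(490,128)]
def f(p):
    P=np.c_[cs@Rz(p[3])[:2,:2].T+p[:2],np.full(4,p[2])]
    return np.r_[(proj("top",P)-ot).ravel(),(proj("scene",P)-os).ravel()]
r=least_squares(f,[.6,.1,.06,0]); p=r.x
print("stage",p,np.round(r.fun,1))
R=Rz(p[3]); o=np.array([p[0],p[1],0])
ball=o+R@[-.062,0,.092]; ax=R@[-.5,0,.75**.5]
print("ball",ball,"cap end pred",ball+.023*ax)
for d in(.023,-.017,0): 
    a=ball+d*ax; print(d,(proj("top",a)[0]-[195,140])*3.2,(proj("scene",a)[0]-[232,212])*3)
print("gun end",tri([("top",T(738,77)),("scene",S(87,437))]))
q=np.array([[.035,.032],[.035,-.032],[-.035,-.032],[-.035,.032]])
ot=[T(672,55),T(780,75),T(768,160),T(660,140)];
for q2 in (q,q[:,::-1]*[1,1]*1):
  def g(p):
    P=np.c_[q2@Rz(p[2])[:2,:2].T+p[:2],np.full(4,.095)]; return (proj("top",P)-ot).ravel()
  r=least_squares(g,[.6,-.2,0]); print("stand",r.x,np.round(r.fun,1))
big=[]
for n,c in(("top",T(735,95)),("scene",S(95,455))):
    im=cv2.imread(f"pics/{n}0.png"); b=cv2.getRectSubPix(im,(40,50),c); big.append(cv2.resize(b,None,fx=10,fy=10,interpolation=cv2.INTER_CUBIC))
b=np.hstack(big); b=cv2.convertScaleAbs(b,alpha=1.8); cv2.imwrite("pics/g.png",b)
E
```

```text
stage [0.63705207 0.16723353 0.04784361 0.11990381] [-1.2  0.3 -0.7  0.4 -0.3 -0.6  0.3 -0.6  0.7  1.3 -0.4  1.  -1.6  0.5
 -0.2 -2.2]
ball [0.57549722 0.15981729 0.092     ] cap end pred [0.56407979 0.1584417  0.11191858]
0.023 [294.65814173 185.89461875] [417.14264906  98.92644336]
-0.017 [293.57767943 168.62635637] [436.4079063  144.04460918]
0 [294.0287654  175.83574341] [428.34547712 125.16284643]
gun end (array([ 0.61672974, -0.12558067,  0.16312697]), array([-0.23126546, -0.09925807, -0.18425956,  0.03689983]))
stand [ 0.61530152 -0.12648648 -0.20235328] [ 2.8 -1.7 -1.6 -2.9 -2.6  1.8  1.5  2.8]
stand [ 0.6157955  -0.1266046   1.07663345] [ -5.5  23.7 -12.2  30.6   5.5 -24.2  12.4 -31. ]
```

View pics/g.png

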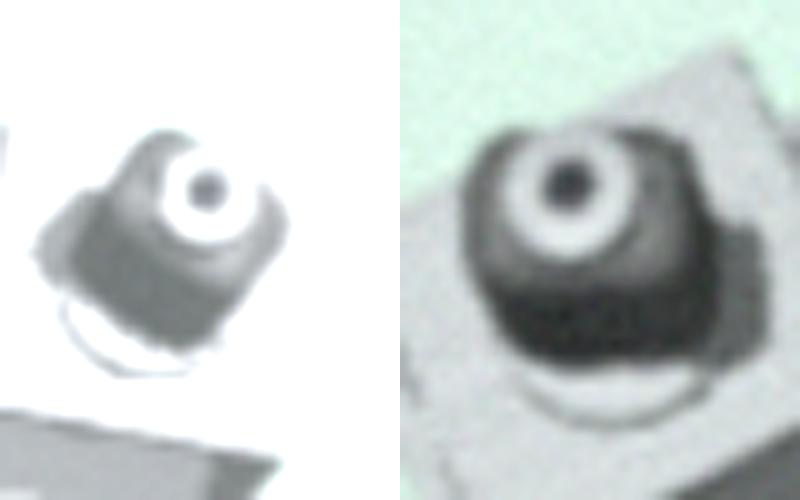

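```bash
cat >> h.py <<'E'
U=4
def circ(r,n=40): a=np.arange(n)*2*np.pi/n; return np.c_[r*np.cos(a),r*np.sin(a)]
def sil(n,parts,o):  # parts: lists of hull points (world); o: crop origin px
    m=np.zeros((60*U,60*U),np.uint8)
    for P in parts:
        h=cv2.convexHull(((proj(n,P)-o+.5)*U).astype(np.float32)); cv2.fillConvexPoly(m,np.round(h*16).astype(np.int32),1,shift=4)
    return m
def prism(s,z0,z1): return np.vstack([np.c_[s,np.full(len(s),z)] for z in(z0,z1)])
def frame(ax,y):
    y=y-ax*(y@ax); y/=np.linalg.norm(y); return np.c_[np.cross(y,ax),y,ax]
def capparts(o,R): return [o+prism(circ(.010),0,.027)@R.T,o+prism(circ(.009),.027,.040)@R.T]
def dark(im,c,thr):
    o=np.round(c).astype(int)-30; b=im[o[1]:o[1]+60,o[0]:o[0]+60].max(2).astype(np.uint8)
    g=cv2.resize(b,None,fx=U,fy=U,interpolation=cv2.INTER_CUBIC); return (g<thr).astype(np.uint8),o,g
E
python3 - <<'E'
from h import *
from scipy.optimize import minimize
ims={n:cv2.imread(f"pics/{n}0.png") for n in("top","scene")}
def ray(n,u,z):
    uv=cv2.undistortPoints(np.array([[u]],float),K(n),None)[0,0]; R=cv2.Rodrigues(C[n]['rvec'])[0]; d=R.T@np.r_[uv,1]; c=-R.T@C[n]['tvec']; return c+d*(z-c[2])/d[2]
d=ray("top",T(120,212),0)-ray("top",T(490,153),0); print("yaw long edge top",np.arctan2(-d[0],d[1]),np.linalg.norm(d))
d=ray("scene",S(410,440),0)-ray("scene",S(660,150),0); print("scene",np.arctan2(d[0],-d[1]),np.linalg.norm(d))
# cap
cen={"top":T(300,178),"scene":S(425,128)}
M={n:dark(ims[n],cen[n],70) for n in cen}
for n in M: # keep component near centre
    _,lab=cv2.connectedComponents(M[n][0]); l=lab[120,120]; print(n,l,(lab==l).sum()/16); M[n]=((lab==l).astype(np.uint8) if l else M[n][0],M[n][1],M[n][2])
def cost(p):
    R=frame(Ro.from_euler('z',.13).as_matrix()@Ro.from_euler('xy',[p[4],p[3]-np.pi/6]).as_matrix()[:,2],np.array([0,1.,0]))
    o=p[:3]; e=0
    for n in M: 
        m=sil(n,capparts(o,R),M[n][1]); e+=1-(m&M[n][0]).sum()/(m|M[n][0]).sum()
    return e+ (p[3]/.3)**2+(p[4]/.3)**2
x0=np.array([.584,.158,.077,0,0]); r=minimize(cost,x0,method="Nelder-Mead",options=dict(initial_simplex=x0+np.vstack([np.zeros(5),np.diag([.005,.005,.005,.06,.06])]),maxiter=400))
print("cap",r.x,r.fun)
R=frame(Ro.from_euler('z',.13).as_matrix()@Ro.from_euler('xy',[r.x[4],r.x[3]-np.pi/6]).as_matrix()[:,2],np.array([0,1.,0]))
out=[]
for n in M:
    g=cv2.cvtColor(M[n][2],cv2.COLOR_GRAY2BGR); cs,_=cv2.findContours(sil(n,capparts(r.x[:3],R),M[n][1]),0,2); cv2.drawContours(g,cs,-1,(0,0,255),1); out.append(g[40:200])
# gun
cen={"top":T(735,95),"scene":S(95,455)}
s=circ(.017,72); s=np.c_[np.clip(s[:,0],-.013,.013),s[:,1]]
def gp(p): return [prism(s@Rz(p[2])[:2,:2].T+p[:2],.101,.159),prism(circ(.008)+p[:2],.159,.166)]
G={n:dark(ims[n],cen[n],256) for n in cen}
gr=[]
for k,y in enumerate(np.radians([-35,55])):
  row=[]
  for n in G:
    g=cv2.cvtColor(G[n][2],cv2.COLOR_GRAY2BGR); cs,_=cv2.findContours(sil(n,gp([.6167,-.1256,y]),G[n][1]),0,2); cv2.drawContours(g,cs,-1,(0,0,255),1); row.append(g[40:200])
  gr.append(np.hstack(row))
cv2.imwrite("pics/ov.png",cv2.resize(np.vstack([np.hstack(out)]+gr),None,fx=1.25,fy=1.25))
E
```

```text
yaw long edge top 0.13891440019178097 0.2691500893151125
scene 0.13726137863116813 0.2711488800073432
top 1 76.5
scene 1 207.8125
cap [0.5840155  0.15765826 0.07438972 0.04126608 0.01323172] 0.40817655208292364
```

View pics/ov.png

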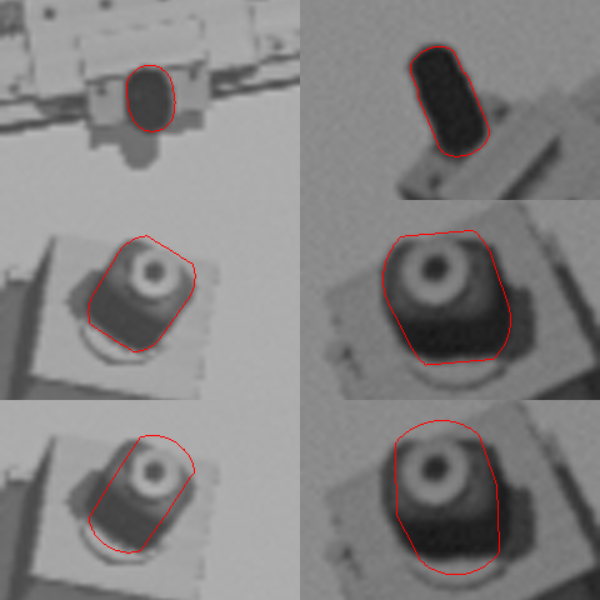

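```bash
cat >> h.py <<'E'
YAW=.138
ax=Rz(YAW)@[-.5,0,.75**.5]; sy=Rz(YAW)@[0,1.,0]
ball=np.array([.576,.1577,.092]); mouth=ball-.017*ax
def tool(z,y): return frame(np.asarray(z,float),np.asarray(y,float))
Rn=tool(-ax,sy); Rn2=tool(-ax,-sy)
a=np.radians(-35); gd=np.array([np.cos(a),np.sin(a),0]); Rg=tool([0,0,-1],gd); Rg2=tool([0,0,-1],-gd)
GUN=np.array([.6167,-.1256,.015])
def st(t=""):
    s=robot.get_state(); print(t,"t=%.1f"%s['time'],"p",np.round(s['ee_pos'],4),"F",np.round(s['force'],1),"op %.4f gf %.1f"%(s['opening'],s['grasp_force'])); return s
E
python3 - <<'E'
from h import *
for nm,R in(("n",Rn),("n2",Rn2)):
    for d in(.05,.25): print(nm,d,np.round(robot.ik(ball+d*ax,R),2) if robot.ik(ball+d*ax,R) is not None else None)
for nm,R in(("g",Rg),("g2",Rg2)):
    for z in(.121,.25): q=robot.ik(GUN*[1,1,0]+[0,0,z],R); print(nm,z,None if q is None else np.round(q,2))
def ray(n,u,z):
    uv=cv2.undistortPoints(np.array([[u]],float),K(n),None)[0,0]; R=cv2.Rodrigues(C[n]['rvec'])[0]; d=R.T@np.r_[uv,1]; c=-R.T@C[n]['tvec']; return c+d*(z-c[2])/d[2]
for u in((210,276),(237,305),(337,300),(335,237),(270,250),(295,260)): print(u,np.round(ray("top",u,0),3))
E
```

```text
n 0.05 [ 0.53  0.45 -1.08  2.2   1.32  0.54  0.19]
n 0.25 [ 0.52 -0.28 -0.81  2.2  -0.19  0.62  1.5 ]
n2 0.05 [ 0.17  0.31 -0.64  2.2   1.1   0.35 -2.82]
n2 0.25 [ 0.77 -0.37 -0.98  2.2  -0.41  0.66 -1.43]
g 0.121 [ 0.49  0.58 -0.46  1.68  0.3   0.96 -0.69]
g 0.25 [ 0.48  0.44 -0.44  1.56  0.2   1.19 -0.61]
g2 0.121 [ 0.87  0.81 -1.09  1.66  0.78  1.16  2.11]
g2 0.25 [ 0.88  0.63 -1.08  1.55  0.57  1.31  2.25]
(210, 276) [0.414 0.34  0.   ]
(237, 305) [0.348 0.28  0.   ]
(337, 300) [0.354 0.056 0.   ]
(335, 237) [0.496 0.057 0.   ]
(270, 250) [0.47  0.205 0.   ]
(295, 260) [0.446 0.149 0.   ]
```

```bash
python3 - <<'E'
from h import *
robot.move_ptp([.42,-.2,.32],tool([0,0,-1],[0,1,0])); st("wp"); print(np.round(robot.get_state()['qpos'],2))
for th in np.radians([0,20,-20,40,-40,70,-70,90]):
    R=Ro.from_rotvec(ax*th).as_matrix()@Rn
    q=robot.ik(ball+.12*ax,R); print(np.degrees(th), None if q is None else np.round(q,2))
E
```

```text
wp t=1.9 p [ 0.4198 -0.2006  0.3199] F [-0.2  0.   0.4] op 0.0942 gf 0.0
[ 0.97  0.07 -0.62  1.85  0.04  1.24  1.91]
0.0 [ 0.59  0.18 -1.07  2.22  0.79  0.44  0.61]
20.0 [ 0.65  0.2  -1.14  2.22  0.84  0.45  0.92]
-20.0 [ 0.69  0.22 -1.19  2.22  0.87  0.47  0.2 ]
40.0 [ 0.72  0.24 -1.24  2.22  0.91  0.49  1.22]
-40.0 [ 0.56  0.17 -1.04  2.22  0.78  0.43 -0.07]
70.0 [ 0.58  0.18 -1.06  2.22  0.79  0.43  1.84]
-70.0 [ 0.38  0.13 -0.84  2.22  0.67  0.4  -0.51]
90.0 [ 0.45  0.15 -0.92  2.22  0.71  0.41  2.25]
```

```bash
python3 - <<'E'
from h import *
robot.move_ptp(ball+.12*ax,Rn); st("pre")
print(robot.move_linear(ball+.017*ax,velocity=.12,threshold=8)); st("at")
robot.gripper_to(.0); st("grip")
robot.move_linear(ball+.065*ax,velocity=.08); s=st("pulled")
for n in C: cv2.imwrite(f"pics/{n}2.png",robot.grab_frame(n)[:,:,::-1])
a=cv2.imread("pics/top2.png")[145:235,235:345]; b=cv2.imread("pics/scene2.png")[200:290,320:430]
cv2.imwrite("pics/c2.png",cv2.resize(np.hstack([a,b]),None,fx=3.6,fy=3.6,interpolation=2))
E
```

```text
pre t=3.3 p [0.5171 0.1484 0.1961] F [ 0.4 -0.3  0.3] op 0.0939 gf 0.0
False
at t=4.3 p [0.5677 0.1563 0.1072] F [ 0.4  0.8 -0.1] op 0.0941 gf 0.0
grip t=5.5 p [0.5676 0.1565 0.1067] F [0.  0.  0.9] op 0.0184 gf 30.0
pulled t=6.2 p [0.5439 0.153  0.1481] F [ 0.5 -0.   0.5] op 0.0190 gf 30.0
```

View pics/c2.png

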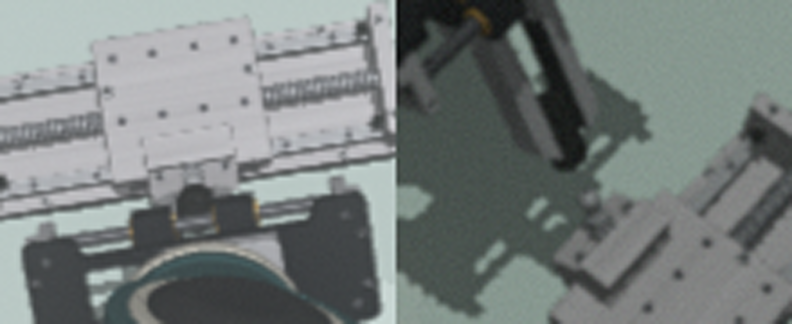

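```bash
python3 - <<'E'
from h import *
Rd=tool([0,0,-1],sy); pl=np.array([.465,.195,0])
robot.move_linear(ball+.1*ax,velocity=.15)
robot.move_ptp(pl+[0,0,.12],Rd); st("over")
robot.move_linear(pl+[0,0,.045],velocity=.12)
print(robot.move_linear(pl+[0,0,.022],velocity=.02,threshold=2)); st("contact")
robot.gripper_to(.05); st("rel")
robot.move_linear(pl+[0,0,.14],velocity=.15); st("up")
robot.move_ptp([.5,.0,.30],Rd); st("side")
for n in C: cv2.imwrite(f"pics/{n}3.png",robot.grab_frame(n)[:,:,::-1])
a=cv2.imread("pics/top3.png")[145:265,220:340]; b=cv2.imread("pics/scene3.png")[195:315,320:440]
cv2.imwrite("pics/c3.png",cv2.resize(np.hstack([a,b]),None,fx=3.3,fy=3.3,interpolation=2))
E
```

```text
over t=7.2 p [0.4653 0.1949 0.1187] F [-1.1 -0.9 -0. ] op 0.0188 gf 30.0
True
contact t=8.7 p [0.4649 0.195  0.033 ] F [0.6 0.4 0.5] op 0.0186 gf 30.0
rel t=9.4 p [0.4648 0.1948 0.0332] F [-0.5  0.1  0.2] op 0.0499 gf 0.0
up t=10.2 p [0.4647 0.1947 0.1393] F [-0.5  0.2  0.4] op 0.0498 gf 0.0
side t=11.2 p [0.4997 0.0008 0.2991] F [ 0.4 -0.  -0. ] op 0.0502 gf 0.0
```

View pics/c3.png

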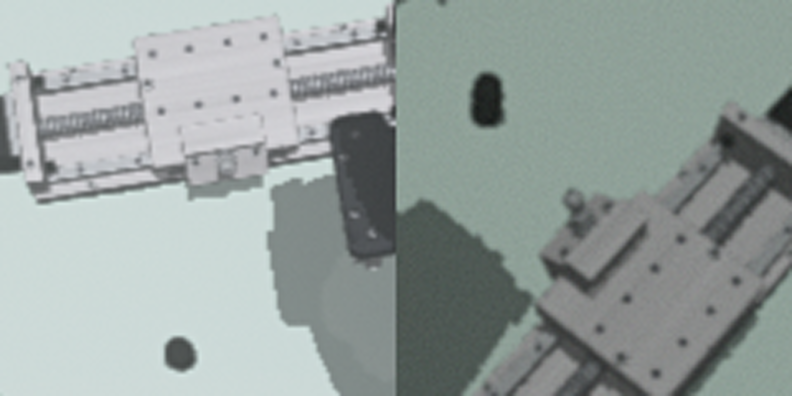

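```bash
python3 - <<'E'
from h import *
ot=np.array([288.8,195.6]); os=np.array([373.6,255.6])
print("tri",tri([("top",ot),("scene",os)])); print(proj("top",ball),proj("scene",ball))
robot.gripper_to(.07)
g=GUN*[1,1,0]
for R in(Rg,Rg2):
    q=robot.ik(g+[0,0,.24],R); print(None if q is None else np.round(q,2))
R=Rg
robot.move_ptp(g+[0,0,.24],R); st("above")
print(robot.move_linear(g+[0,0,.1235],velocity=.1,threshold=6)); st("at")
robot.gripper_to(0); st("grip")
print(robot.move_linear(g+[0,0,.222],velocity=.12)); s=st("lifted"); print(np.round(s['qpos'],2),np.round(s['moment'],2))
for th in np.radians([0,-30,30,-50,50,-70,70,90,-90,120,-120,150,180]):
    R=Ro.from_rotvec(ax*th).as_matrix()@Rn
    q=robot.ik(ball+.14*ax,R); print(round(np.degrees(th)), None if q is None else np.round(q,2))
E
```

```text
tri (array([0.5753925 , 0.15660322, 0.08792806]), array([-0.30807164, -0.20640041, -0.31957335,  0.05540379]))
[[287.87179752 194.6965852 ]] [[374.13755832 254.55054238]]
[ 0.53  0.46 -0.51  1.57  0.24  1.18 -0.64]
[ 0.89  0.66 -1.12  1.56  0.61  1.31  2.22]
above t=13.7 p [ 0.6167 -0.1255  0.2401] F [ 0.   1.4 -0.1] op 0.0699 gf 0.0
False
at t=15.0 p [ 0.6171 -0.1256  0.1242] F [0.6 0.8 0.4] op 0.0696 gf 0.0
grip t=15.8 p [ 0.6166 -0.1255  0.1235] F [-1.6  0.9  0.2] op 0.0262 gf 29.5
False
lifted t=16.7 p [ 0.6163 -0.1256  0.2212] F [-0.6  0.  -4.6] op 0.0264 gf 29.5
[ 0.53  0.47 -0.51  1.59  0.25  1.14 -0.65] [-0.   -0.05  0.01]
0 [ 0.5   0.08 -0.95  2.22  0.54  0.42  0.83]
-30 [ 0.44  0.07 -0.88  2.23  0.52  0.41  0.32]
30 [ 0.55  0.09 -1.    2.22  0.56  0.42  1.34]
-50 [ 0.42  0.07 -0.86  2.23  0.52  0.41 -0.02]
50 [ 0.62  0.1  -1.08  2.22  0.59  0.43  1.66]
-70 [ 0.42  0.07 -0.86  2.23  0.52  0.41 -0.37]
70 [ 0.62  0.1  -1.08  2.22  0.59  0.43  2.01]
90 [ 0.62  0.1  -1.08  2.22  0.59  0.43  2.36]
-90 [ 0.42  0.07 -0.87  2.23  0.52  0.41 -0.72]
120 None
-120 [ 0.44  0.07 -0.88  2.23  0.52  0.41 -1.25]
150 [ 0.35  0.07 -0.8   2.23  0.5   0.41 -2.8 ]
180 [ 0.34  0.06 -0.79  2.23  0.5   0.41 -2.28]
```

```bash
cat >> h.py <<'E'
ball=np.array([.5756,.1572,.0905]); Rp=Ro.from_rotvec(-ax*np.pi/2).as_matrix()@Rn
GZ=.1085
E
python3 - <<'E'
from h import *
robot.move_ptp(ball+(GZ+.05)*ax,Rp); st("pre")
robot.move_linear(ball+(GZ+.014)*ax,velocity=.08,threshold=6); s=st("near"); print(s['tool_rot'].round(3)[:,2],-ax)
for n in C: cv2.imwrite(f"pics/{n}4.png",robot.grab_frame(n)[:,:,::-1])
o=s['ee_pos']+s['tool_rot'][:,2]*GZ; A=-s['tool_rot'][:,2]; out=[]
for n,(x,y) in(("top",(248,145)),("scene",(330,200))):
    f=5; m=cv2.resize(cv2.imread(f"pics/{n}4.png")[y:y+80,x:x+80],None,fx=f,fy=f,interpolation=2); m=cv2.convertScaleAbs(m,alpha=1.3)
    F=frame(A,sy)
    d=lambda P,c:cv2.polylines(m,[np.round((proj(n,P)-[x,y]+.5)*f).astype(int)],False,c,1)
    for z,r in((0,.0135),(.026,.0135)): c=np.c_[circ(r),np.full(40,z)]; d(o+np.vstack([c,c[:1]])@F.T,(0,0,255))
    d(np.array([o,o+A*.15]),(255,0,0)); d(np.array([ball-.02*ax,ball]),(0,160,0)); out.append(m)
cv2.imwrite("pics/c4.png",np.hstack(out))
E
```

```text
pre t=17.9 p [0.498  0.1456 0.2281] F [ 0.5 -1.2 -3.4] op 0.0261 gf 29.5
near t=18.5 p [0.5152 0.1487 0.1966] F [-0.7 -0.6 -2.8] op 0.0261 gf 29.5
[ 0.495  0.069 -0.866] [ 0.49524655  0.0687812  -0.8660254 ]
```

View pics/c4.png

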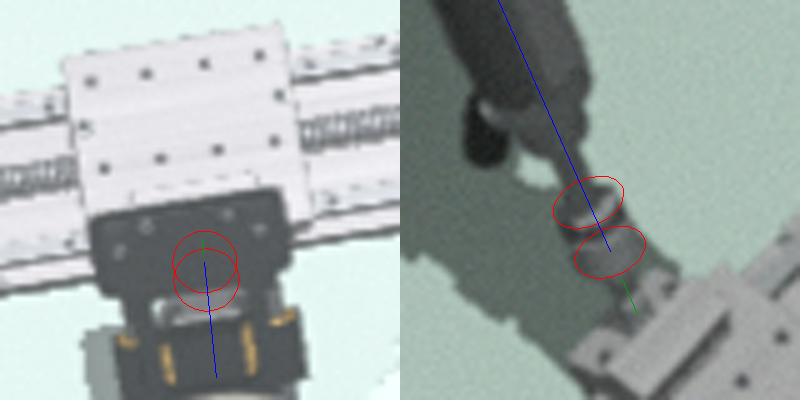

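```bash
python3 - <<'E'
from h import *
f0=robot.get_state()['force']
for d in np.arange(.008,-.0145,-.002):
    robot.move_linear(ball+(GZ+d)*ax,velocity=.02)
    s=robot.get_state(); F=s['force']-f0; fa=F@ax
    print("d %.1f act %.1f lag-lat %.1f Fax %.1f lat %s M %s"%(d*1e3,((s['ee_pos']-ball)@ax-GZ)*1e3,np.linalg.norm(np.cross(s['ee_pos']-ball,ax))*1e3,fa,np.round(F-fa*ax,1),np.round(s['moment'],2)))
    if fa>16: break
st()
E
```

```text
d 8.0 act 7.9 lag-lat 0.1 Fax 1.0 lat [-0.6 -0.2 -0.4] M [-0.14  0.87  0.04]
d 6.0 act 5.9 lag-lat 0.1 Fax -0.1 lat [-0.6 -0.5 -0.4] M [-0.15  0.86 -0.01]
d 4.0 act 3.9 lag-lat 0.1 Fax 1.4 lat [-0.4  0.1 -0.2] M [-0.16  0.87  0.03]
d 2.0 act 1.9 lag-lat 0.1 Fax 1.3 lat [-1.1  0.6 -0.6] M [-0.14  0.88 -0.02]
d 0.0 act -0.0 lag-lat 0.1 Fax 4.0 lat [-0.5 -0.2 -0.3] M [-0.21  0.69 -0.05]
d -2.0 act -2.1 lag-lat 0.0 Fax 2.0 lat [ 0.4 -0.4  0.2] M [-0.24  0.61 -0.01]
d -4.0 act -4.2 lag-lat 0.1 Fax -1.8 lat [0.  0.7 0.1] M [-0.2   0.47 -0.  ]
d -6.0 act -6.2 lag-lat 0.2 Fax -5.3 lat [0.6 0.4 0.4] M [-0.12  0.45  0.04]
d -8.0 act -8.2 lag-lat 0.1 Fax -6.1 lat [0.3 1.  0.2] M [-0.11  0.4   0.03]
d -10.0 act -9.9 lag-lat 0.1 Fax 11.6 lat [-0.4  0.  -0.2] M [-0.35  1.14 -0.05]
d -12.0 act -11.9 lag-lat 0.1 Fax 12.3 lat [-0.4 -1.1 -0.3] M [-0.4   1.23 -0.09]
d -14.0 act -13.8 lag-lat 0.1 Fax 13.1 lat [-2.  -0.2 -1.1] M [-0.39  1.23 -0.09]
 t=21.8 p [0.5288 0.1508 0.1725] F [-7.5 -1.2  5.9] op 0.0262 gf 29.5
```

```bash
python3 - <<'E'
from h import *
f0=np.array([-.7,-.6,-2.8])
for d in np.arange(-.015,-.0205,-.001):
    robot.move_linear(ball+(GZ+d)*ax,velocity=.02)
    s=robot.get_state(); F=s['force']-f0; fa=F@ax
    print("d %.1f act %.1f Fax %.1f lat %s"%(d*1e3,((s['ee_pos']-ball)@ax-GZ)*1e3,fa,np.round(F-fa*ax,1)))
    if fa>19: break
for n in C: cv2.imwrite(f"pics/{n}5.png",robot.grab_frame(n)[:,:,::-1])
out=[cv2.resize(cv2.imread(f"pics/{n}5.png")[y:y+80,x:x+80],None,fx=5,fy=5,interpolation=2) for n,(x,y) in(("top",(248,145)),("scene",(330,200)))]
cv2.imwrite("pics/c5.png",cv2.convertScaleAbs(np.hstack(out),alpha=1.3)); st()
E
```

```text
d -15.0 act -14.8 Fax 11.3 lat [-0.9 -0.1 -0.5]
d -16.0 act -15.8 Fax 12.2 lat [-0.9  0.6 -0.5]
d -17.0 act -16.8 Fax 11.5 lat [-0.3 -0.7 -0.2]
d -18.0 act -17.8 Fax 13.0 lat [-1.4 -0.1 -0.8]
d -19.0 act -18.8 Fax 12.9 lat [-1.3 -0.2 -0.7]
d -20.0 act -19.5 Fax 21.2 lat [-1.9 -1.3 -1.2]
 t=23.4 p [0.5319 0.1513 0.1678] F [-12.8  -2.7  15. ] op 0.0255 gf 30.0
```

View pics/c5.png

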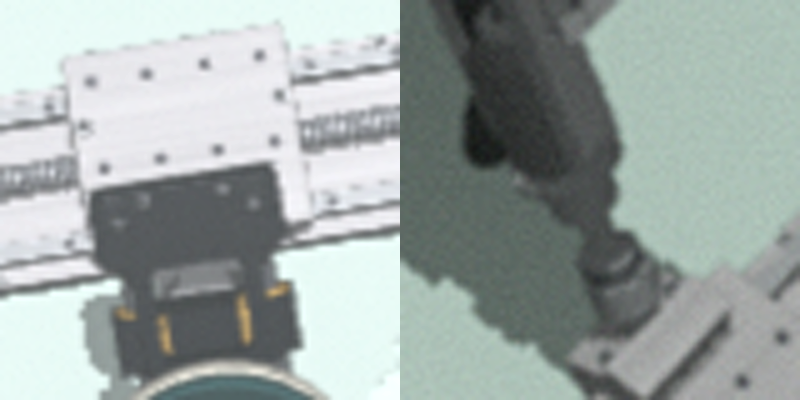

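```bash
python3 - <<'E'
from h import *
robot.pause(.3); st(); print(robot.sign_off())
E
```

```text
t=23.7 p [0.5319 0.1513 0.1678] F [-12.9  -3.6  15.2] op 0.0258 gf 30.0
the job is handed in; nothing more can be done
None
```

The job is handed in at 23.7 s. The dust cap stands on the worktop, and the coupler appears to have snapped onto the nipple, going by the force readings. The gun is held pushed in to what looks like its end stop, at about 21 N.

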